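# Fasten the playroom trunk with hasp and pin

### The arm

A 6-joint arm with a two-finger parallel gripper is mounted at the origin on the work surface. World frame = base frame: x ahead of the robot, y to its left, z up, the work surface at z = 0. Lengths are in m, angles in rad, forces in N, time in s.
With the tool pointing down it reaches from about 0.35 to 0.975 m from the base axis. Payload 4.9 kg.
Tool frame: the origin (TCP) lies midway between the tips of the shut fingers; the grasp point (between the pads) lies 19 mm behind it; z points along the fingers, y is the line along which they close (so a half turn about z gives the same grasp; the last joint's range is limited). The gripper opens to 85 mm and grips with 20 to 120 N. Pads are 22 mm wide; open, the fingers measure 114 mm over their backs; the gripper's body (76 mm by 85 mm) begins 54 mm behind the grasp point. The pads swing forward as they close: fully open they stand 13 mm farther back than shut.
Start: joints at [1.135, 0.053, 1.613, -0, 1.476, -0.119], TCP at [0.195, 0.594, 0.231] pointing down, gripper open.
Joint ranges: [-3.01, 3.01], [-1.01, 2.22], [0.06, 2.58], [-1.02, 4.17], [0.09, 2.62], [-3.14, 3.14]. Speed limits (rad/s): [2.57, 2.57, 3.14, 3.14, 3.14, 3.14].

### API

Orientations are given as a unit quaternion [x, y, z, w].
In Python, from bench import env gives the robot as it stands.
- The arm moves only by the shell command python3 -m inch 'ROWS' [FORCE]. ROWS is JSON, one flat list of numbers, 7 for each row, row after row: the shift along the tool's x, y, z in m, then the turn, a rotation vector about the tool's x, y, z in degrees, then the gripper command: -1 is fully open, 1 is shut, values between are in proportion. A call has exactly 8 rows; each row is the pose to reach, as a shift and turn from the pose commanded when the call began, along the tool's axes at that moment; what a row does not reach only later rows make up. A row lasts 1/12 s, in which the tool goes at most 41.7 mm and 7.16 degrees, less where a joint would pass 70% of its speed; a pose out of reach is approached as far as the arm can. A call with a gripper value outside its range is refused whole. The fingers move at their own pace and stop on an object; FORCE is the grip in N (left out, the last holds). Time passes only in rows, so rows that repeat a pose let the fingers close, or fill a call up. It gives the time, the measured TCP pose, the force, the opening and the grip force at its end, in the units of the state.
- env.get_state(): the state, without advancing time (a new reading comes with each control period).
- env.get_image(name): name is "scene" or "top" or "wrist"; returns a dict with "frame" (420x560x3 uint8, red, green, blue), "fov_y" (degrees; the focal length in pixels is half the picture's height over the tangent of half this angle, whatever the lens; pixels are square), "cx", "cy" (the principal point, pixels), "extrinsics" (4x4, takes a point from camera to world coordinates). Camera axes: x right, y down, z forward; pixel columns grow to the right and rows downward; lengths in m; the calibration is good to about 2 mm. A picture is of the moment at which its call begins. There is no depth.
- env.job_done(): hands the job in; it is judged then, once.
The state is a dict: "time_s": time; "q": joint angles; "joint_velocities": joint speeds; "tau": joint torques, N m; "tcp_pos": TCP position; "ee_rot": TCP orientation; "wrist_force": force on the tool from outside, world axes, zero at the start; "moment": the same for the moment, N m; "grip_width": finger opening in m; "grasp_force": force on a finger pad.
Only numpy, scipy, OpenCV 4.12 (cv2) and the standard library are available. Lean on these libraries where they do the work, as an engineer would, in place of code of your own. Each camera call takes 0.05 s, during which the arm holds its last target. There are 200 camera calls.

### The job

Fasten the plywood trunk: swing its metal hasp forward over the staple so that it hangs down against the trunk, then take the wooden pin with the wide round collar from the peg rack and drop it down through the staple's loop, in front of the hasp, until its collar rests on the loop. Leave the pin standing there.

Things in the scene. Friction and masses are not known exactly. Their poses are not given: they have to be found in the camera images.
- hasp (a joint): Angle (rad) of the steel hasp, a plate 64 mm wide, 90 long, 4 thick, with a 46 mm wide window 33 to 76 mm from its hinge. 0: hangs down closed, staple poking through the window; 1.57: straight out; 3.14: upright; 3.74: leaning back over the lid on its stop, the start. Free, lightly damped hinge: pushed from the lid side past upright it falls forward and hangs closed by itself in about 2 s.
- hinge (a point): Middle of the hasp's hinge line at the trunk's top edge, 120 mm above the table. x: level, straight out of the trunk's hasp side, away from the robot within 20 deg; y: along the hinge; z: up. The trunk is a fixed plywood box 160 (x) by 260 (y) by 120 mm tall; its flat lid lies behind the hinge (-x), level with it within 3 mm, and is otherwise clear.
- loop (a point): Centre of the staple's opening at its top face, 78 mm above the table, 42 below the hinge, 22 farther out; same axes. The staple is a fixed level loop of 8 mm square steel bar sticking out of the trunk; in front of the closed hasp it is open 40 mm (x) by 26 mm (y), right through, nothing under it but the table. Above and beside it is free; fingers fit best one on either side along y.
- pin: Beech pin, about 50 g, upright in any of 3 holes, 70 mm apart, of a 60 mm high plywood rack. Origin: centre of the collar's underside; z up. Below: shaft 14 mm across, 50 long. Above: collar 50 across, 6 thick, then a round grip 26 across up to 54 mm. x runs along the row of holes; clear beside it along y. The rack's other pegs (plain dowel; peg with 23 mm cap; tops 46 mm over it) have no collar.
Not all that is in view belongs to the job. Leave any purple, red or yellow look-alike of the pin alone.

How it is judged:
By the outcome, as a careful person would: the job done as asked, in the order asked, and still so for the second after the job is handed in, with the robot touching nothing.
It also fails if it takes over 48 s, if anything falls off the work surface, if the arm or the gripper's body presses on something with over 40 N, if the wrist force passes 120 N, or if a joint passes its speed limit or range.

## Working session

There is one attempt and no reset: what is moved stays moved. The work goes in short steps, Python scripts to look and compute and a shell command to move; the robot and the scene stay as the last step left them, time stands still between calls to the robot, and variables do not carry over. Pictures are saved under pics/ and viewed, at most 12 in all, crops included, and the job is handed in when it is done.

```bash
mkdir -p pics
cat > h.py <<'E'
import numpy as np, cv2, pickle
from bench import env
def snap(n,tag):
    d=env.get_image(n); pickle.dump(d,open(f'pics/{tag}.pkl','wb')); cv2.imwrite(f'pics/{tag}.png',d['frame'][:,:,::-1]); return d
def load(tag): return pickle.load(open(f'pics/{tag}.pkl','rb'))
def f(d): return d['frame'].shape[0]/2/np.tan(np.radians(d['fov_y'])/2)
def ray(d,u,v):
    E=np.array(d['extrinsics']); r=E[:3,:3]@np.array([(u-d['cx'])/f(d),(v-d['cy'])/f(d),1]); return E[:3,3],r
def onz(d,u,v,z):
    o,r=ray(d,u,v); return o+r*(z-o[2])/r[2]
def proj(d,p):
    E=np.array(d['extrinsics']); c=E[:3,:3].T@(np.array(p)-E[:3,3]); return c[0]/c[2]*f(d)+d['cx'],c[1]/c[2]*f(d)+d['cy']
def tool(p):
    from scipy.spatial.transform import Rotation as R
    s=env.get_state(); return R.from_quat(s['ee_rot']).inv().apply(np.array(p)-s['tcp_pos'])
E
python3 - <<'E'
from h import *
a=snap('top','top0');b=snap('scene','sc0')
cv2.imwrite('pics/both.png',cv2.resize(np.vstack([a['frame'],b['frame']])[:,:,::-1],None,fx=.71,fy=.71))
for d in(a,b):print(f(d),d['cx'],d['cy'],np.round(d['extrinsics'],3))
print(env.get_state())
E
```

```text
436.4369264964445 279.27996606207944 204.71798210259843 [[-0.015 -0.991  0.133  0.403]
 [-1.     0.017  0.015 -0.118]
 [-0.017 -0.133 -0.991  0.862]
 [ 0.     0.     0.     1.   ]]
401.6229004369174 278.4588279428006 203.88258714910276 [[ 0.714  0.356 -0.603  0.959]
 [ 0.7   -0.393  0.596 -0.55 ]
 [-0.025 -0.848 -0.53   0.512]
 [ 0.     0.     0.     1.   ]]
{'time_s': 0.1, 'q': array([ 1.13501324e+00,  5.33173304e-02,  1.61415274e+00, -3.69795752e-05,
        1.47599047e+00, -1.18998999e-01]), 'joint_velocities': array([ 6.47488696e-05, -1.14998093e-03, -2.41574928e-03, -1.80857587e-03,
        1.03051771e-03, -6.33393125e-04]), 'tau': array([ 3.04148052e-04, -3.94899952e+01, -3.71365142e+01, -1.63020295e-04,
        3.91631547e-03,  5.49244277e-06]), 'tcp_pos': array([0.19446575, 0.5933867 , 0.23017189]), 'ee_rot': array([ 1.57728768e-01,  9.87482032e-01, -9.03281953e-04, -2.38056406e-04]), 'wrist_force': array([-0.79981225, -0.19010399,  0.57982174]), 'moment': array([-0.02359166, -0.00566478, -0.00246631]), 'grasp_force': 0.0, 'grip_width': 0.08501554628995973}
```

View pics/top0.png

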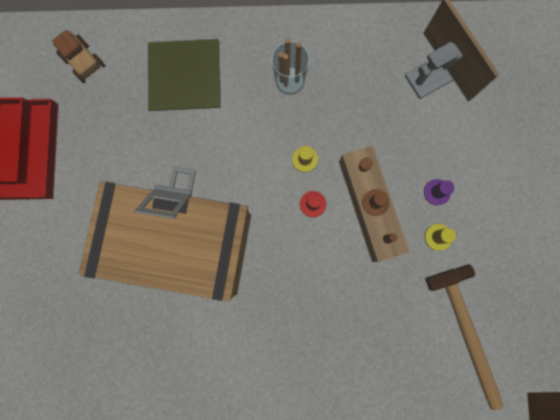

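View pics/sc0.png

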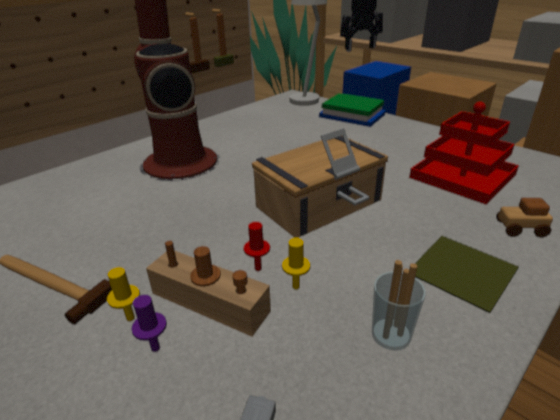

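The top view shows the trunk at (165,240), with its hasp at (165,200) and staple at (183,180). Everything that could be taken for the pin:
- brown collared peg in the rack's middle hole (376,201)
- dowel (366,163) and capped peg (391,238), neither with a collar
- yellow (305,158), red (313,203), purple (438,190) and yellow (440,237) look-alikes

I choose the brown collared peg at (376,201) and check it in a crop.

Run:
```python
from h import *
a=load('top0')['frame'];b=load('sc0')['frame']
up=lambda im,x,y:cv2.resize(im[y:y+100,x:x+133],(400,300),interpolation=cv2.INTER_CUBIC)
im=np.vstack([np.hstack([up(a,310,145),up(a,110,140)]),np.hstack([up(b,140,220),up(b,275,115)])])
cv2.imwrite('pics/crop.png',im[:,:,::-1])
```

```text
(no output)
```

View pics/crop.png

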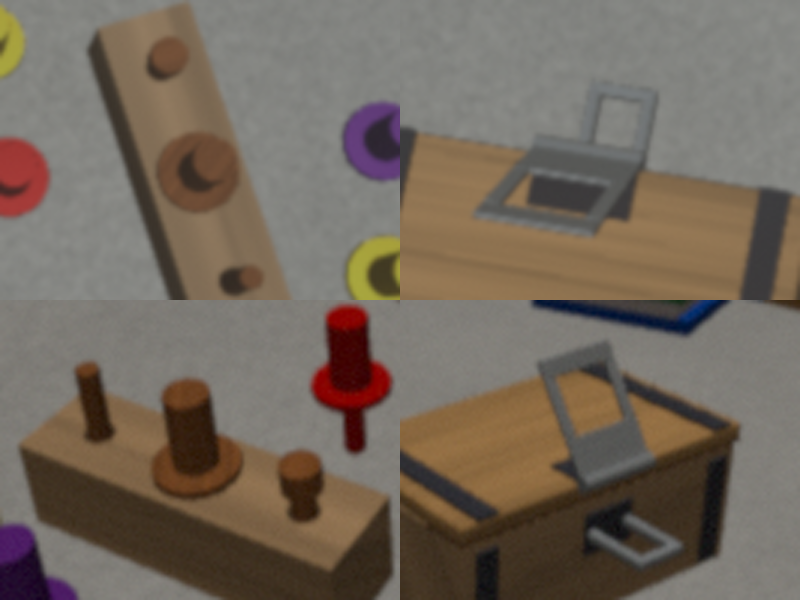

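The crop confirms that the middle brown peg is the only one with a wide collar, centred at top px (375.8,202.2). The hinge middle is near (173.5,188), and the middle of the staple's outer edge is near (184.1,168.6).

Run:
```python
from h import *
a=load('top0');b=load('sc0')
hsv=cv2.cvtColor(a['frame'],cv2.COLOR_RGB2HSV)
pin=onz(a,375.8,202.2,.066); print('pin',pin)
d0=onz(a,110+167/3.0075,145+57/3.0075,.06);d1=onz(a,110+200+240/3.0075,0,.06)
m=((hsv[:,:,1]>60)&(hsv[:,:,0]<25)).astype('uint8')
for n,(x,y,w,h) in dict(trunk=(75,170,180,135),rack=(335,140,80,125)).items():
    k=np.zeros_like(m);k[y:y+h,x:x+w]=m[y:y+h,x:x+w]
    if n=='trunk': k=cv2.morphologyEx(k,cv2.MORPH_CLOSE,np.ones((25,25)))
    c=max(cv2.findContours(k,0,2)[0],key=cv2.contourArea); r=cv2.minAreaRect(c);bx=cv2.boxPoints(r)
    w=np.array([onz(a,*p,.12 if n=='trunk' else .06)[:2] for p in bx]);print(n,bx.round(),w.round(3),'edges deg',[np.degrees(np.arctan2(*(w[(i+1)%4]-w[i])[::-1])).round(1) for i in(0,1)],[np.linalg.norm(w[(i+1)%4]-w[i]).round(3) for i in (0,1)])
print('hinge',onz(a,173.5,188.2,.12)); print('stapleouter',onz(a,184.1,168.6,.078))
# scene: staple outer edge and grip top
u=lambda x,y,ox,oy:(ox+x/3.0075,oy+y/3.0075)
print('sc pin top',onz(b,*u(186,391-300,140,220),.114))
print('sc collar',onz(b,*u(198,465-300,140,220),.066))
print('sc staple outer mid',onz(b,*u(662-400,556-300,275,115),.078))
print('sc hinge',onz(b,*u(617-400,470-300,275,115),.12))
```

```text
pin [ 0.51152103 -0.28340221  0.066     ]
trunk [[ 78. 274.]
 [ 95. 180.]
 [251. 207.]
 [235. 302.]] [[ 0.389  0.235]
 [ 0.552  0.214]
 [ 0.5   -0.059]
 [ 0.341 -0.03 ]] edges deg [np.float64(-7.4), np.float64(-100.9)] [np.float64(0.164), np.float64(0.277)]
rack [[337. 156.]
 [372. 144.]
 [409. 251.]
 [374. 263.]] [[ 0.601 -0.216]
 [ 0.622 -0.282]
 [ 0.421 -0.34 ]
 [ 0.4   -0.277]] edges deg [np.float64(-71.7), np.float64(-163.9)] [np.float64(0.069), np.float64(0.21)]
hinge [0.53459469 0.07582757 0.12      ]
stapleouter [0.57829292 0.06785061 0.078     ]
sc pin top [ 0.51330609 -0.28269087  0.114     ]
sc collar [ 0.51728261 -0.28495862  0.066     ]
sc staple outer mid [0.58250467 0.06498393 0.078     ]
sc hinge [0.53041637 0.08018226 0.12      ]
```

```bash
python3 -m inch '[-0.025,-0.026,0,0,0,-1,1,-0.05,-0.052,0,0,0,-2,1,-0.075,-0.079,0,0,0,-3,1,-0.1,-0.105,0,0,0,-4,1,-0.125,-0.131,0,0,0,-5,1,-0.15,-0.157,0,0,0,-6,1,-0.175,-0.184,0,0,0,-7,1,-0.2,-0.21,0,0,0,-8,1]'
python3 - <<'E'
from h import *
print(tool([.43,.096,.231]),tool([.43,.096,.15]))
E
```

```text
time_s: 0.77
tcp_pos: [0.3194, 0.3303, 0.2308]
ee_rot: [0.088, 0.996, -0.0, -0.0]
wrist_force: [1.3, 0.3, 1.3]
grip_width: 0.0004
grasp_force: 0.0
[-1.49889572e-01 -2.11307470e-01 -1.61313701e-04] [-0.1499125  -0.21126895  0.08083867]
```

```bash
python3 -m inch '[-0.022,-0.031,0,0,0,0,1,-0.044,-0.062,0,0,0,0,1,-0.066,-0.093,0,0,0,0,1,-0.088,-0.124,0,0,0,0,1,-0.11,-0.155,0,0,0,0,1,-0.13,-0.186,0,0,0,0,1,-0.148,-0.208,0,0,0,0,1,-0.148,-0.208,0,0,0,0,1]'
python3 - <<'E'
from h import *
print(tool([.43,.096,.15]))
snap('wrist','w1')
E
```

```text
time_s: 1.43
tcp_pos: [0.4296, 0.0974, 0.2309]
ee_rot: [0.092, 0.996, -0.001, 0.0]
wrist_force: [0.7, 0.4, 0.7]
grip_width: -0.0001
grasp_force: 0.0
[-0.00059126 -0.00116411  0.08093298]
```

View pics/w1.png

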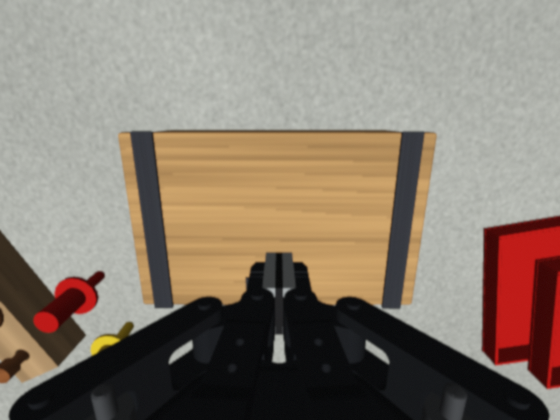

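```bash
python3 -m inch '[0,0,0.02,0,0,0,1,0,0,0.04,0,0,0,1,0,0,0.06,0,0,0,1,0,0,0.08,0,0,0,1,-0.015,0,0.08,0,0,0,1,-0.03,0,0.08,0,0,0,1,-0.04,0,0.08,0,0,0,1,-0.05,0,0.08,0,0,0,1]'
python3 -m inch '[-0.01,0,0,0,0,0,1,-0.02,0,0,0,0,0,1,-0.03,0,0,0,0,0,1,-0.042,0,0,0,0,0,1,-0.054,0,0,0,0,0,1,-0.066,0,0,0,0,0,1,-0.078,0,0,0,0,0,1,-0.08,0,0,0,0,0,1]'
python3 - <<'E'
from h import *
snap('scene','s2')
E
```

```text
time_s: 2.15
tcp_pos: [0.4772, 0.0937, 0.1507]
ee_rot: [0.088, 0.996, 0.0, -0.001]
wrist_force: [0.3, -1.1, 0.8]
grip_width: 0.0002
grasp_force: 0.0
time_s: 2.82
tcp_pos: [0.558, 0.0781, 0.1514]
ee_rot: [0.089, 0.996, 0.0, 0.0]
wrist_force: [0.1, 0.6, 0.8]
grip_width: -0.0002
grasp_force: 0.0
```

View pics/s2.png

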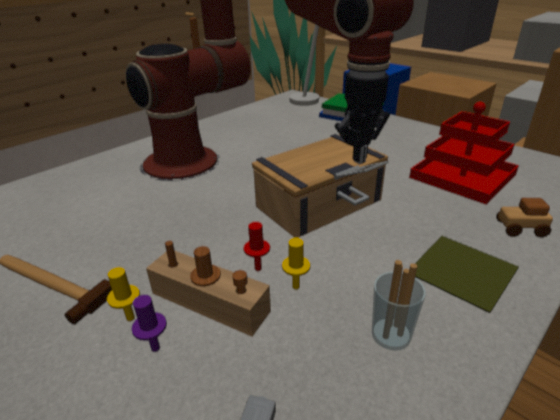

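The hasp has gone past upright and is falling over the staple, near (350,170). I rise and go to the pin.

```bash
python3 -m inch '[0,0,-0.03,0,0,0,1,0,0,-0.06,0,0,0,1,-0.001,-0.02,-0.08,0,0,-5,0,-0.003,-0.055,-0.08,0,0,-10,-1,-0.006,-0.095,-0.08,0,0,-15,-1,-0.008,-0.135,-0.08,0,0,-20,-1,-0.01,-0.175,-0.08,0,0,-24,-1,-0.012,-0.215,-0.08,0,0,-26.7,-1]'
python3 - <<'E'
from h import *
print(tool([.513,-.284,.200]))
E
```

```text
time_s: 3.53
tcp_pos: [0.5293, -0.1366, 0.2314]
ee_rot: [-0.146, 0.989, 0.0, 0.0]
wrist_force: [1.0, -0.5, -0.3]
grip_width: 0.072
grasp_force: 0.0
[ 0.0581591  -0.13640403  0.03142723]
```

```bash
python3 -m inch '[0.012,-0.03,0,0,0,0,-1,0.026,-0.06,0,0,0,0,-1,0.038,-0.09,0,0,0,0,-1,0.05,-0.118,0,0,0,0,-1,0.058,-0.136,0.01,0,0,0,-1,0.058,-0.136,0.03,0,0,0,-1,0.058,-0.136,0.03,0,0,0,-1,0.058,-0.136,0.03,0,0,0,-1]'
python3 - <<'E'
from h import *
a=snap('wrist','w3');b=snap('top','t3')
cv2.imwrite('pics/c3.png',cv2.resize(np.hstack([a['frame'],b['frame']]),(800,300))[:,:,::-1])
print(proj(a,(.513,-.284,.114)),proj(a,(.513,-.284,.066)))
E
```

```text
time_s: 4.2
tcp_pos: [0.5123, -0.2814, 0.1998]
ee_rot: [-0.144, 0.99, 0.001, -0.001]
wrist_force: [-0.0, -0.1, -0.4]
grip_width: 0.0856
grasp_force: 0.0
(np.float64(272.33442890606267), np.float64(217.1140201785409)) (np.float64(273.1491610729753), np.float64(201.3578053694323))
```

View pics/c3.png

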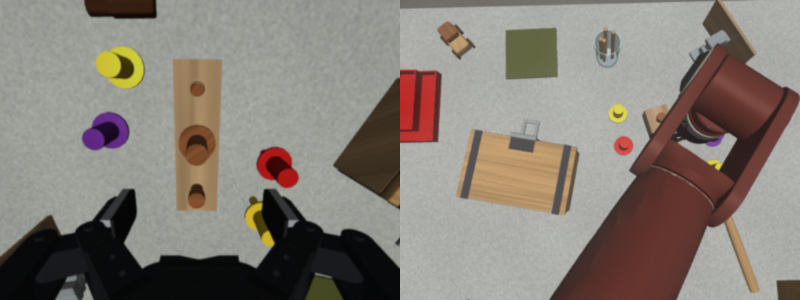

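Left (wrist): the pin's grip top is at full-size px (276,213) and its collar at (276,202), within about 3 px of my projection. Right (top): the hasp is down over the staple. I refine the position from the collar mask.

Run:
```python
from h import *
a=load('w3'); g=a['frame'].astype(int)
m=((g[:,:,0]>1.55*g[:,:,2])&(g[:,:,0]-g[:,:,2]>30)&(np.hypot(np.arange(560)[None]-275,np.arange(420)[:,None]-203)<40)&(g[:,:,0]<150)).astype('uint8')
n,l,s,c=cv2.connectedComponentsWithStats(m)
print(s,c.round(1)); i=1+s[1:,4].argmax(); x,y,w,h=s[i,:4]
print(onz(a,276,201.6,.066),onz(a,276,213,.114), tool([.513,-.284,.077]), onz(a,x+w/2,y+h/2,.066))
```

```text
[[     0      0    560    420 232365]
 [   249    164     54     77   2835]] [[279.6 209.6]
 [272.6 202.3]]
[ 0.51246257 -0.28134452  0.066     ] [ 0.50888896 -0.28217249  0.114     ] [ 0.00133969 -0.00198385  0.12509215] [ 0.51331019 -0.2810953   0.066     ]
```

```bash
python3 -m inch '[0,0,0.025,0,0,0,-1,0,0,0.05,0,0,0,-1,0,0,0.075,0,0,0,-1,0,0,0.095,0,0,0,-1,0,0,0.11,0,0,0,-1,0,0,0.122,0,0,0,-1,0,0,0.122,0,0,0,-0.5,0,0,0.122,0,0,0,0.5]' 40
python3 -m inch '[0,0,0,0,0,0,1,0,0,0,0,0,0,1,0,0,0,0,0,0,1,0,0,0,0,0,0,1,0,0,0,0,0,0,1,0,0,-0.005,0,0,0,1,0,0,-0.015,0,0,0,1,0,0,-0.03,0,0,0,1]' 40
```

```text
time_s: 4.97
tcp_pos: [0.5138, -0.282, 0.0799]
ee_rot: [-0.144, 0.99, -0.0, 0.0]
wrist_force: [0.5, 0.2, -0.3]
grip_width: 0.0639
grasp_force: 0.0
time_s: 5.63
tcp_pos: [0.5127, -0.2821, 0.1083]
ee_rot: [-0.144, 0.99, 0.0, -0.001]
wrist_force: [0.4, -0.4, -2.1]
grip_width: 0.0243
grasp_force: 39.6
```

```bash
python3 -m inch '[0,0,-0.025,0,0,0,1,0,0,-0.05,0,0,0,1,0,0,-0.075,0,0,0,1,0,0,-0.1,0,0,0,1,-0.006,0.013,-0.12,0,0,0,1,-0.018,0.042,-0.125,0,0,3,1,-0.032,0.075,-0.125,0,0,6,1,-0.046,0.108,-0.125,0,0,10,1]'
python3 - <<'E'
from h import *
print(tool([.5535,.0725,.225]))
E
```

```text
time_s: 6.3
tcp_pos: [0.5267, -0.165, 0.2359]
ee_rot: [-0.055, 0.998, -0.0, 0.001]
wrist_force: [0.9, -0.1, -0.8]
grip_width: 0.0247
grasp_force: 39.8
[-0.05259955  0.23310153  0.01077747]
```

```bash
python3 -m inch '[-0.008,0.035,0,0,0,3,1,-0.016,0.07,0,0,0,6,1,-0.024,0.105,0,0,0,9,1,-0.032,0.14,0,0,0,12,1,-0.04,0.175,0,0,0,15,1,-0.047,0.208,0.005,0,0,16.5,1,-0.0525,0.232,0.01,0,0,16.5,1,-0.0525,0.232,0.01,0,0,16.5,1]'
python3 -m inch '[0,0,0,0,0,0,1,0,0,0,0,0,0,1,0,0,0,0,0,0,1,0,0,0,0,0,0,1,0,0,0.01,0,0,0,1,0,0,0.025,0,0,0,1,0,0,0.035,0,0,0,1,0,0,0.035,0,0,0,1]'
python3 - <<'E'
from h import *
a=snap('top','t4');b=snap('scene','s4')
up=lambda im,x,y:cv2.resize(im[y:y+100,x:x+133],(400,300),interpolation=cv2.INTER_CUBIC)
w=snap('wrist','w4')
cv2.imwrite('pics/c4.png',np.vstack([np.hstack([up(a['frame'],110,130),up(b['frame'],285,115)]),np.hstack([cv2.resize(w['frame'],(400,300)),up(b['frame'],285,50)])])[:,:,::-1])
E
```

```text
time_s: 6.97
tcp_pos: [0.5514, 0.0748, 0.2235]
ee_rot: [0.084, 0.996, 0.001, -0.001]
wrist_force: [-0.6, -0.7, -1.4]
grip_width: 0.0247
grasp_force: 39.8
time_s: 7.63
tcp_pos: [0.5504, 0.0702, 0.1856]
ee_rot: [0.087, 0.996, -0.0, -0.003]
wrist_force: [0.0, 0.6, -1.1]
grip_width: 0.0245
grasp_force: 39.8
```

View pics/c4.png

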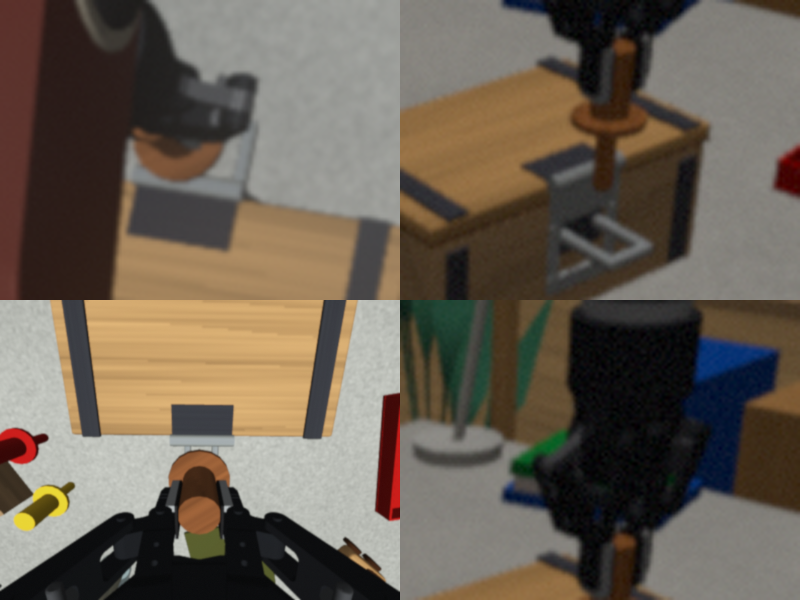

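The hasp hangs closed with the staple through its window, and the pin is held upright above the loop. I take one finer zoom to measure pin against loop in the scene view.

Run:
```python
from h import *
b=load('s4')['frame']
cv2.imwrite('pics/c5.png',cv2.resize(b[145:220,320:390],(700,750)[:2],interpolation=cv2.INTER_CUBIC)[:600,:,::-1])
```

```text
(no output)
```

View pics/c5.png

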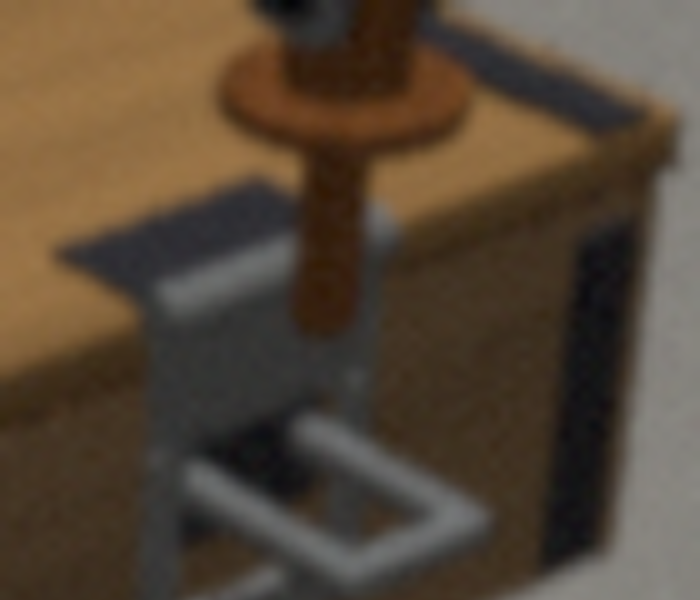

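Run:
```python
from h import *
b=load('s4'); P=lambda x,y,z:onz(b,320-.45+x/10,145-.45+y/10,z)[:2].round(4)
print('far bar mid',P(407,537,.077),'R corner',P(465,512,.077),'L',P(350,562,.077),'start mid',P(250,448,.077))
s=env.get_state();t=s['tcp_pos'][2];print(s['tcp_pos'],s['ee_rot'])
print('shaft tip',P(324,318,t-.068),'collar top',P(345,93,t-.012))
print('proj tip from tcp',(np.array(proj(b,[*s['tcp_pos'][:2],t-.068]))-[319.55,144.55])*10)
ax=np.array([.985,-.174]);c=P(407,537,.077)-.024*ax;print('loop',c)
print(tool([*c,.1]), tool([.5535,.0725,.1]))
```

```text
far bar mid [0.5746 0.07  ] R corner [0.5777 0.0864] L [0.5716 0.054 ] start mid [0.5285 0.0782]
[0.55246342 0.07054381 0.18934156] [ 8.69096006e-02  9.96216201e-01 -1.46192122e-05 -4.61208053e-05]
shaft tip [0.5518 0.0672] collar top [0.5589 0.0573]
proj tip from tcp [336.29880046 313.29067532]
loop [0.55096  0.074176]
[0.00210168 0.0033203  0.08934163] [-0.00069017  0.00210945  0.08934142]
```

```bash
python3 -m inch '[0,0.002,0.01,0,0,0,1,0,0.004,0.02,0,0,0,1,0,0.004,0.03,0,0,0,1,0,0.004,0.036,0,0,0,1,0,0.004,0.036,0,0,0,1,0,0.004,0.036,0,0,0,1,0,0.004,0.036,0,0,0,1,0,0.004,0.036,0,0,0,1]'
python3 - <<'E'
from h import *
b=snap('scene','s6');s=env.get_state();print(s['tcp_pos'],s['wrist_force'])
cv2.imwrite('pics/c6.png',cv2.resize(b['frame'][155:215,320:390],(700,600),interpolation=cv2.INTER_CUBIC)[:,:,::-1])
E
```

```text
time_s: 8.45
tcp_pos: [0.5535, 0.0747, 0.1539]
ee_rot: [0.087, 0.996, 0.0, 0.001]
wrist_force: [-0.2, -0.3, -0.8]
grip_width: 0.0245
grasp_force: 39.8
[0.55355994 0.07467567 0.15405055] [ 0.00147341  0.11336731 -1.1611741 ]
```

View pics/c6.png

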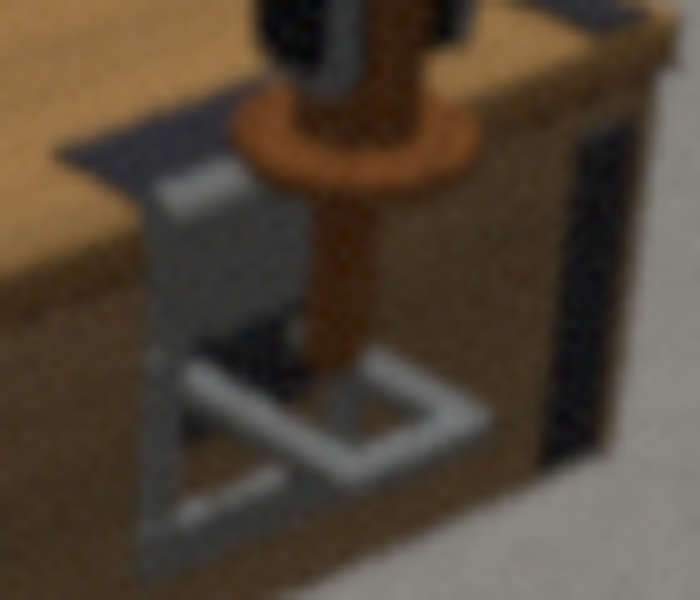

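Projected down to loop height, the shaft tip at crop (330,355) lands at (330,387), against an opening centre of (321,388). That is about 1 mm out and 2 mm sideways. The collar's 25 mm radius needs more room from the hasp plate, so I shift 6 mm outward and 1.5 mm back, then lower.

```bash
python3 -m inch '[-0.003,-0.001,0,0,0,0,1,-0.0065,-0.0015,0,0,0,0,1,-0.0065,-0.0015,0.005,0,0,0,1,-0.0065,-0.0015,0.01,0,0,0,1,-0.0065,-0.0015,0.015,0,0,0,1,-0.0065,-0.0015,0.02,0,0,0,1,-0.0065,-0.0015,0.02,0,0,0,1,-0.0065,-0.0015,0.02,0,0,0,1]'
python3 -m inch '[0,0,0.005,0,0,0,1,0,0,0.01,0,0,0,1,0,0,0.015,0,0,0,1,0,0,0.02,0,0,0,1,0,0,0.025,0,0,0,1,0,0,0.028,0,0,0,1,0,0,0.028,0,0,0,1,0,0,0.028,0,0,0,1]'
```

```text
time_s: 9.17
tcp_pos: [0.5589, 0.0721, 0.1326]
ee_rot: [0.087, 0.996, -0.0, -0.001]
wrist_force: [-0.1, 0.0, -0.4]
grip_width: 0.0243
grasp_force: 39.8
time_s: 9.83
tcp_pos: [0.5591, 0.0721, 0.1051]
ee_rot: [0.087, 0.996, -0.0, -0.0]
wrist_force: [-0.7, -0.6, -0.9]
grip_width: 0.0245
grasp_force: 39.8
```

No contact so far. I lower the last few mm slowly.

```bash
python3 -m inch '[0,0,0.001,0,0,0,1,0,0,0.002,0,0,0,1,0,0,0.003,0,0,0,1,0,0,0.004,0,0,0,1,0,0,0.005,0,0,0,1,0,0,0.006,0,0,0,1,0,0,0.007,0,0,0,1,0,0,0.007,0,0,0,1]'
python3 - <<'E'
from h import *
b=snap('scene','s7');s=env.get_state();print(s['tcp_pos'],s['wrist_force'])
cv2.imwrite('pics/c7.png',cv2.resize(b['frame'][155:215,320:390],(700,600),interpolation=cv2.INTER_CUBIC)[:,:,::-1])
E
```

```text
time_s: 10.5
tcp_pos: [0.5594, 0.0721, 0.099]
ee_rot: [0.087, 0.996, -0.0, 0.0]
wrist_force: [-2.4, 0.5, 3.6]
grip_width: 0.0249
grasp_force: 40.3
[0.55934505 0.07207414 0.09900207] [-2.55823492 -0.43550924  4.23080623]
```

View pics/c7.png

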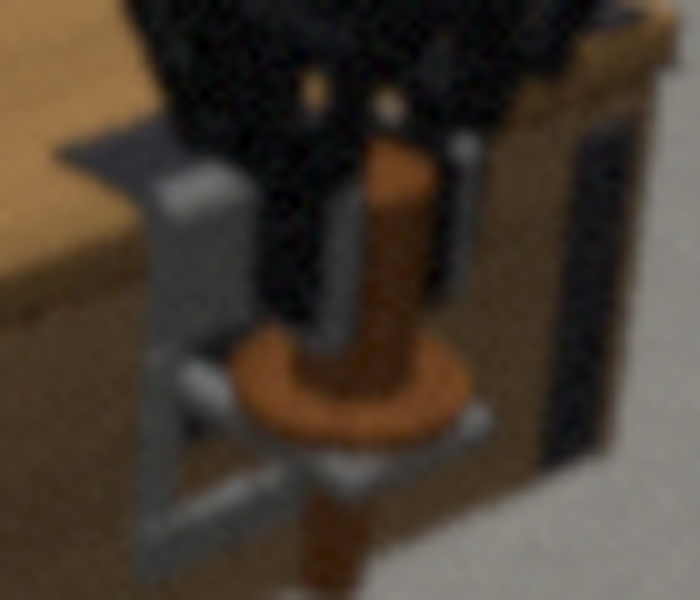

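The shaft is through the loop below the staple (335,550), and the collar sits on the bars with about 4 N of contact. I release and retreat straight up.

```bash
python3 -m inch '[0,0,-0.001,0,0,0,0.3,0,0,-0.001,0,0,0,0,0,0,-0.001,0,0,0,-0.4,0,0,-0.001,0,0,0,-0.8,0,0,-0.001,0,0,0,-0.8,0,0,-0.001,0,0,0,-0.8,0,0,-0.001,0,0,0,-0.8,0,0,-0.001,0,0,0,-0.8]'
python3 -m inch '[0,0,-0.01,0,0,0,-0.8,0,0,-0.025,0,0,0,-0.8,0,0,-0.045,0,0,0,-0.8,0,0,-0.07,0,0,0,-0.8,0,0,-0.095,0,0,0,-0.8,0,0,-0.12,0,0,0,-0.8,0,0,-0.13,0,0,0,-0.8,0,0,-0.13,0,0,0,-0.8]'
python3 -m inch '[0,0,0,0,0,0,-0.8,0,0,0,0,0,0,-0.8,0,0,0,0,0,0,-0.8,0,0,0,0,0,0,-0.8,0,0,0,0,0,0,-0.8,0,0,0,0,0,0,-0.8,0,0,0,0,0,0,-0.8,0,0,0,0,0,0,-0.8]'
python3 - <<'E'
from h import *
b=snap('scene','s8')
cv2.imwrite('pics/c8.png',cv2.resize(b['frame'][115:235,280:420],(700,600),interpolation=cv2.INTER_CUBIC)[:,:,::-1])
E
```

```text
time_s: 11.22
tcp_pos: [0.5592, 0.0721, 0.0992]
ee_rot: [0.087, 0.996, -0.0, -0.0]
wrist_force: [-1.1, -0.2, -0.3]
grip_width: 0.0768
grasp_force: 0.0
time_s: 11.88
tcp_pos: [0.5612, 0.0721, 0.2337]
ee_rot: [0.087, 0.996, 0.0, 0.004]
wrist_force: [-0.7, -0.2, 1.1]
grip_width: 0.0767
grasp_force: 0.0
time_s: 12.55
tcp_pos: [0.5592, 0.0721, 0.2291]
ee_rot: [0.087, 0.996, -0.0, -0.0]
wrist_force: [-0.4, 0.5, 0.8]
grip_width: 0.0768
grasp_force: 0.0
```

View pics/c8.png

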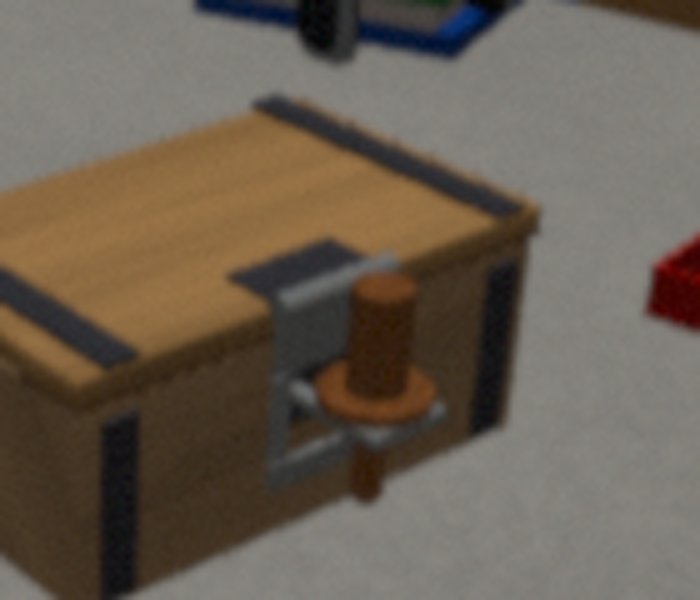

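The pin stands upright in the loop, with its collar on the bars at (375,400) and its shaft below at (368,475). The hasp is closed behind it and the gripper is clear.

```bash
python3 -c "
from bench import env
print(env.job_done())"
```

```text
the job is handed in; nothing more can be done
None
```

The trunk is fastened: the hasp hangs closed over the staple, the collared pin stands in the loop with its collar resting on it, and the job was handed in at about 12.6 s with the robot clear; no verdict came back.

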